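Bring the filling trainer on line at its control desk

ROBOT

A 6-joint arm with a two-finger parallel gripper is mounted at the origin on the work surface. World frame = base frame: x ahead of the robot, y to its left, z up, the work surface at z = 0. Lengths are in mm, angles in rad, forces in N, time in s.
With the tool pointing down it reaches from about 350 to 875 mm from the base axis. Payload 4.2 kg.
Tool frame: the origin (TCP) lies midway between the tips of the shut fingers; the grasp point (between the pads) lies 19 mm behind it; z points along the fingers, y is the direction in which the jaws open and shut (so a half turn about z gives the same grasp; the last joint's range is limited). The gripper opens to 85 mm and grips with 20 to 120 N. Pads are 22 mm wide; open, the fingers measure 114 mm over their backs; the gripper's body (76 mm by 85 mm) begins 54 mm behind the grasp point. The pads swing forward as they close: fully open they stand 13 mm farther back than shut.
Start: joints at [1.566, 0.385, 0.008, 0, -1.194, -0.259], TCP at [162.937, 603.366, 231.312] pointing down, gripper open.
Joint ranges: [-3.14, 3.14], [-1.21, 2.06], [-1.07, 1.41], [-3.16, 2.05], [-2.99, -0.16], [-3.1, 3.1]. Speed limits (rad/s): [2.79, 2.79, 3.14, 3.14, 3.14, 3.14].

INTERFACE

Orientations are given as a unit quaternion [x, y, z, w].
In Python, from bench import read_state, get_image, job_done, search_frame, regions_of gives the robot as it stands.
- The arm moves only by the tool servo_tool, never from a script. Its arguments are lists of equal length, an entry for each row: "turn": the turn, a rotation vector about the world's x, y, z in rad, a list of three; "dp": the shift along the world's x, y, z in m, a list of three; "fingers": the finger opening in m, from 0 to 0.0854. In form: {"turn": [[rx, ry, rz], ...], "dp": [[tx, ty, tz], ...], "fingers": [fingers, ...]}. A call has exactly 5 rows; each row shifts and turns the pose as measured when the row begins; what a row does not reach is not made up. A row lasts 1/8 s, in which the tool goes at most 62.5 mm and 10.7 degrees, less where a joint would pass 70% of its speed; a pose out of reach is approached as far as the arm can. A call is refused whole if a number of a shift passes 0.0625 or a number of a turn 0.188, either way. A call with a gripper value outside its range is refused whole. The fingers move at their own pace and stop on an object; the grip force is fixed at half the most. Time passes only in rows, so rows that do not move let the fingers close, or fill a call up. It gives the time, the measured TCP pose, the force and the opening at its end, in the units of the state.
- read_state(): the state, without advancing time (a new reading comes with each control period).
- get_image(name): name is "side" or "top" or "wrist"; returns a dict with "img" (400x640x3 uint8, red, green, blue), "vfov" (degrees; the focal length in pixels is half the picture's height over the tangent of half this angle, whatever the lens; pixels are square), "cx", "cy" (the principal point, pixels), "world_from_camera" (4x4, takes a point from camera to world coordinates); the wrist camera has in their place "mount" (4x4, takes a point from camera to tool coordinates, whose origin is the TCP and whose axes are the flange's). Camera axes: x right, y down, z forward; pixel columns grow to the right and rows downward; lengths in mm; the calibration is good to about 2 mm. A picture is of the moment at which its call begins: read the wrist's pose just before it. There is no depth.
- job_done(): hands the job in, once; it reports no verdict.
Trained networks look in the newest picture that a camera, given by its name, has taken for a name from the list of things; names that differ only in an ending like _2 or _b are one class to them, and where a whole thing is asked for, a point or a joint stands for the part that bears it (a point fixed in the world has none). Each returns a list of dicts, best first, with "score" (0 to 1); they miss things now and then, are a little off and sometimes report something else, mostly with a low value. They report only what shows in the picture. A call takes as long as a camera call.
- search_frame(query, camera): "box" ([left, top, width, height] in pixels, round what is visible of it).
- regions_of(query, camera): "region" (400x640 bool, what is visible of it) and "box" ([left, top, width, height] in pixels, round what is visible of it).
The state is a dict: "clock": time; "joints": joint angles; "joint_vel": joint speeds; "joint_efforts": joint torques, N m; "position": TCP position; "ee_rot": TCP orientation; "contact_force": force on the tool from outside, world axes, zero at the start; "wrist_torque": the same for the moment, N m; "gripper_width": finger opening in mm.
Only numpy, scipy, OpenCV 4.12 (cv2) and the standard library are available. Lean on these libraries where they do the work, as an engineer would, in place of code of your own. Each camera call takes 0.05 s, during which the arm holds its last target. There are 200 camera calls.

TASK

Bring the filling station on line at its control desk: press down the raised end of the long rocker so that it tips right over, then push the square key fully in so that it stays in, then press the large round button all the way and let it spring back up. Press them in that order, and do not press the small round button or the mushroom stop on its own box. Leave the glasses and the screwdriver where they are.

Things in the scene. Friction and masses are not known exactly. Their poses are not given: they have to be found in the camera images.
- console: fixed off-white control desk, 360 mm wide: sloping panel 190 mm deep, flat housing behind. Origin on the table under the middle of the row of controls; x to its high back, y left along the row. The panel rises 0.17 rad to the back: 39 mm high at the front edge, 55 at the row, 71 at the back. Four grey controls in black surrounds stand 78 mm apart in one row; their order varies
- rocker_far (a point): place to press: middle of the far (uphill) face's raised end, on its surface, 26 mm from the pivot of the long rocker (64 mm up the slope, 26 mm wide, two faces in a shallow V). At the start 20 mm above the panel, with the near face parallel to the panel; tipped over, the far face is parallel to the panel, 11 mm above it: 9 mm of travel
- rocker (a joint): tilt of the rocker, rad: -0.18 with the far end raised (the start, to within 0.02), +0.18 with the far end pressed right down. It stays where it is left; about 4 N on the far end tips it
- key_top (a point): middle of the top of the square key, 30 x 30 mm, standing 15 mm above the panel when out; z axis square to the panel and outward, x axis up the slope
- key (a joint): how far the square key is pushed in, m: 0 out (start, to within 1 mm), 0.007 fully in. No spring: it takes about 4 N to move and stays where it is left
- start_top (a point): middle of the top of the large round button, 36 mm across, standing 13 mm above the panel; z axis square to the panel and outward, x axis up the slope
- start (a joint): how far the large round button is pressed, m: 0 up, 0.006 fully down. Sprung: about 2 N begins to move it, 6 N holds it fully down; it springs back when released
- test_top (a point): middle of the top of the small round button, 16 mm across, standing 13 mm above the panel; not to be pressed
- test (a joint): how far the small round button is pressed, m: 0 up, 0.006 fully down (4 N, sprung)
- stop_top (a point): middle of the top of the mushroom stop, a red round head 40 mm across, 90 mm above the table on a fixed off-white box 75 x 75 x 60 mm, to the right of the desk; not to be pressed
- stop (a joint): how far the mushroom stop is pressed, m: 0 up, 0.006 fully down (8 N, sprung)
- glass_a: empty drinking glass, 72 mm across and 85 mm high, loose on the table to the left of the desk, the nearer of two; origin at the middle of its underside
- glass_b: second, equal glass, behind the first; origin at the middle of its underside
- screwdriver: screwdriver 170 mm long lying loose on the table between desk and robot; origin under its middle, x along it to the tip

How it is judged (in metres and radians):
On the way, in this order (a step that is already met when the one before it is completed fails the run):
1. the rocker is tipped over (value of joint rocker above 0.12 rad), for 0.1 s.
2. the square key is pushed in (value of joint key above 0.0055 m), for 0.1 s.
3. the large round button is pressed down (value of joint start above 0.0045 m), for 0.05 s.
At the end, for the whole second after the job is handed in: rocker far end down (above 0.12 rad), square key in (over 5.5 of 7 mm), large round button pressed at least 4.5 mm after both and up again (within 1 mm), small button and mushroom stop up (within 1 mm), glasses and screwdriver within 15 mm of their starts (value of joint rocker above 0.12 rad and value of joint key above 0.0055 m and value of joint each of start, test, stop below 0.001 m and distance of each of glass_a, glass_b, screwdriver from where it was at the start of the episode below 0.015 m); the robot touches nothing.
It fails at once if the square key is pushed while the rocker is not yet over (value of joint key above 0.0035 m and value of joint rocker below 0.1 rad).
It fails at once if the large round button is pressed while the square key is not in (value of joint start above 0.003 m and value of joint key below 0.005 m).
It fails at once if the small round button is pressed (value of joint test above 0.003 m).
It fails at once if the mushroom stop is pressed (value of joint stop above 0.003 m).
It fails at once if a glass or the screwdriver is shifted, lifted or knocked over (distance of any of glass_a, glass_b, screwdriver from where it was at the start of the episode above 0.02 m or angle between any of glass_a, glass_b's own z axis and vertical above 0.3 rad).
It also fails if it takes over 40 s, if anything falls off the work surface, if the arm or the gripper's body presses on something with over 40 N, if the wrist force passes 120 N, or if a joint passes its speed limit or range.

## Working session

There is one attempt and no reset: what is moved stays moved. The work goes in short steps, Python scripts to look and compute and a tool call to move; the robot and the scene stay as the last step left them, time stands still between calls to the robot, and variables do not carry over. Pictures are saved under pics/ and viewed, about 8 in all and at most 12, crops included, and the job is handed in when it is done.

Besides the shell and the picture viewer there is one more tool, called after ">>>" as name(argument=value, ...) on one line, values as JSON. servo_tool: Moves the arm, as the interface text tells. Its arguments: {"type":"object","properties":{"turn":{"type":"array","items":{"type":"array","items":{"type":"number"}}},"dp":{"type":"array","items":{"type":"array","items":{"type":"number"}}},"fingers":{"type":"array","items":{"type":"number"}}},"required":["turn","dp","fingers"]}

```bash
mkdir -p pics
python3 - <<'E'
from bench import *
import cv2
s=read_state();print({k:s[k] for k in('clock','position','ee_rot','contact_force','gripper_width')})
for c in('top','side'):
    g=get_image(c);cv2.imwrite(f'pics/{c}0.png',g['img'][:,:,::-1]);print(c,g['vfov'],g['cx'],g['cy'],g['world_from_camera'].tolist() if hasattr(g['world_from_camera'],'tolist') else g['world_from_camera'])
    for q in('console','rocker_far','key_top','start_top','test_top','stop_top','glass_a','screwdriver'):
        print(q,[(r['box'],round(r['score'],2)) for r in search_frame(q,c)[:3]])
E
```

```text
{'clock': 0.0, 'position': array([162.79161333, 602.83672178, 230.2358829 ]), 'ee_rot': array([ 9.91302606e-01, -1.31597976e-01, -1.15271087e-04,  1.05058785e-03]), 'contact_force': array([-0.33311596,  0.66031574,  0.43154386]), 'gripper_width': 85.36661761836476}
top 50.68078541935874 316.2635899985371 197.41109813921784 [[0.025742579409453053, -0.9954444283713384, 0.09180255786092038, 467.84909555892716], [-0.999623061634085, -0.024756051824945793, 0.011868974148547035, 47.660534159942365], [-0.009542235306587061, -0.09207349196430122, -0.9957064918051169, 1061.010366351751], [0.0, 0.0, 0.0, 1.0]]
console [([211.4, 118.8, 169.5, 133.0], 0.87)]
rocker_far [([341.2, 176.8, 13.9, 30.8], 0.76)]
key_top [([274.3, 198.0, 15.4, 13.1], 0.52)]
start_top [([308.8, 190.3, 13.7, 14.5], 0.69)]
test_top []
stop_top [([403.5, 174.3, 17.7, 18.5], 0.52)]
glass_a [([166.6, 180.4, 34.1, 28.5], 0.98), ([183.5, 235.9, 35.5, 32.5], 0.61), ([401.1, 171.3, 18.3, 17.2], 0.46)]
screwdriver [([293.0, 245.8, 67.1, 14.1], 0.69), ([402.3, 172.9, 20.0, 17.1], 0.22)]
side 57.262264801538834 315.75439963784055 198.7588864702909 [[-0.9446829465761946, -0.17637673242059868, 0.27652373986468265, 324.42833655201684], [-0.3276408389127726, 0.4688679423766425, -0.820252603341207, 712.4467922312381], [0.015020357008163806, -0.8654791163697283, -0.5007197699344628, 476.8777315242371], [0.0, 0.0, 0.0, 1.0]]
console [([188.7, 166.7, 165.1, 130.6], 0.57)]
rocker_far [([299.2, 176.6, 29.2, 18.1], 0.74)]
key_top [([294.2, 213.9, 14.6, 18.3], 0.67), ([297.2, 198.9, 19.1, 9.6], 0.28)]
start_top [([298.3, 199.7, 19.1, 12.9], 0.44)]
test_top [([292.3, 244.6, 9.5, 8.2], 0.65)]
stop_top []
glass_a [([311.0, 278.3, 46.5, 72.6], 0.81), ([214.0, 279.9, 46.3, 69.1], 0.72)]
screwdriver [([364.4, 205.3, 9.6, 43.5], 0.83), ([298.2, 198.4, 15.7, 9.9], 0.29)]
```

Run:
```python
import cv2,numpy as np
a=cv2.imread('pics/top0.png')[100:300,150:450];b=cv2.imread('pics/side0.png')[140:360,160:400]
cv2.imwrite('pics/t1.png',np.vstack([cv2.resize(a,(450,300),interpolation=2),cv2.resize(b,(450,300))][:1]) if 0 else cv2.resize(a,(800,533),interpolation=2))
cv2.imwrite('pics/s1.png',cv2.resize(b,(640,587),interpolation=2))
```

```text
(no output)
```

View pics/t1.png

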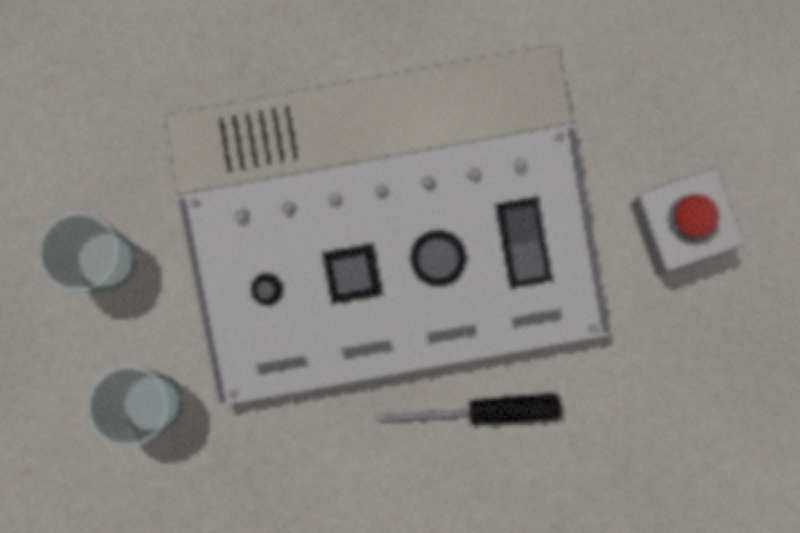

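View pics/s1.png

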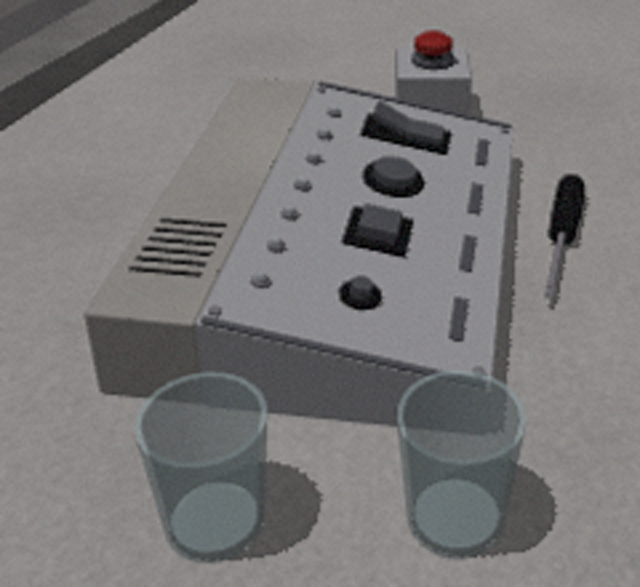

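The top picture shows, left to right (+y to −y), the small button, key, large button and rocker. In the zoomed picture they are at (267,289), (352,272), (438,257) and (525,242). The rocker's far end is raised, and the glasses are to the left. Next I'll fit the desk pose from both views.

```bash
cat > fit.py <<'E'
import numpy as np,json
from scipy.spatial.transform import Rotation as R
S,C=np.sin(.17),np.cos(.17)
def world(p,s,y,h):
    x=s*C-h*S; z=55+s*S+h*C; c,n=np.cos(p[2]),np.sin(p[2])
    return np.array([p[0]+c*x-n*y,p[1]+n*x+c*y,z])
def proj(T,f,cx,cy,P):
    q=np.linalg.inv(T)@np.r_[P,1]; return np.array([cx+f*q[0]/q[2],cy+f*q[1]/q[2]])
E
python3 - <<'E'
from fit import *
from bench import get_image
from scipy.optimize import least_squares
cam={}
for c in('top','side'):
    g=get_image(c);cam[c]=(np.array(g['world_from_camera']),200/np.tan(np.radians(g['vfov']/2)),g['cx'],g['cy'])
off={'top':(150,100),'side':(160,140)}
pts=[('top',267,289,0,117,13),('top',352,273,0,39,15),('top',438,258,0,-39,13),('top',525,243,0,-117,8),
('top',221,402,-95,180,0),('top',610,337,-95,-180,0),('top',573,125,95,-180,0),('top',180,195,95,180,0),
('side',363,285,0,117,13),('side',382,218,0,39,15),('side',395,168,0,-39,13),
('side',203,320,95,180,0),('side',490,380,-95,180,0),('side',512,128,-95,-180,0),('side',320,83,95,-180,0)]
def res(p,cs=('top','side'),full=False):
    return np.concatenate([(proj(*cam[c],world(p,s,y,h))-(np.array([u+.5,v+.5])*.375+off[c])) for c,u,v,s,y,h in pts if c in cs])
for cs in(('top',),('side',),('top','side')):
    r=least_squares(res,[500,50,.18],args=(cs,),loss='soft_l1');print(cs,r.x.round(3));print(res(r.x,cs).reshape(-1,2).round(1).tolist())
p=r.x;json.dump(p.tolist(),open('p.json','w'))
for n,a in dict(rocker=(26*C,-117,20),key=(0,39,15),start=(0,-39,13),test=(0,117,13)).items(): print(n,world(p,*a).round(1))
E
```

```text
('top',) [5.54514e+02 1.01363e+02 1.99000e-01]
[[-0.5, -0.1], [0.1, 0.3], [0.5, 0.2], [0.2, -0.0], [-1.1, 0.2], [0.2, -1.3], [1.3, 0.2], [-0.7, -0.0]]
('side',) [5.53089e+02 1.01584e+02 2.08000e-01]
[[0.5, -1.5], [0.2, -0.7], [0.6, -0.7], [-1.5, 1.3], [0.1, 3.9], [0.3, -1.2], [-0.7, -0.8]]
('top', 'side') [5.53787e+02 1.01210e+02 2.04000e-01]
[[-0.4, 0.5], [0.2, 0.7], [0.5, 0.4], [0.2, 0.0], [-0.8, 0.9], [0.4, -1.4], [1.1, 0.1], [-0.8, 0.7], [-0.0, -1.7], [-0.2, -0.9], [0.5, -0.8], [-2.1, 0.9], [-0.7, 3.8], [0.3, -1.2], [-0.6, -0.9]]
rocker [598.9  -8.9  79. ]
key [543.4 138.9  69.8]
start [559.5  62.6  67.8]
test [527.9 215.3  67.8]
```

>>> servo_tool(turn=[[0, 0, 0.16], [0, 0, 0.16], [0, 0, 0.15], [0, 0, 0], [0, 0, 0]], dp=[[0.036, -0.05, 0], [0.036, -0.05, 0], [0.036, -0.05, 0], [0.036, -0.05, 0], [0.036, -0.05, 0]], fingers=[0, 0, 0, 0, 0])

```text
clock: 1.62
position: [343.9, 350.9, 230.8]
ee_rot: [0.993, 0.115, 0.001, -0.001]
contact_force: [1.4, 0.3, 0.5]
gripper_width: -0.0
```

>>> servo_tool(turn=[[0, 0, 0], [0, 0, 0], [0, 0, 0], [0, 0, 0], [0, 0, 0]], dp=[[0.036, -0.05, 0], [0.036, -0.05, 0], [0.036, -0.05, 0], [0.036, -0.05, 0], [0.036, -0.05, 0]], fingers=[0, 0, 0, 0, 0])

```text
clock: 2.25
position: [525.9, 96.6, 233.2]
ee_rot: [0.993, 0.116, 0.004, -0.002]
contact_force: [0.7, 0.7, 0.3]
gripper_width: 0.6
```

```bash
cat >> fit.py <<'E'
def go(s,y,h,p=None):
    from bench import read_state
    p=p or json.load(open('p.json')); st=read_state(); t=world(p,s,y,h)
    z=np.array([S*np.cos(p[2]),S*np.sin(p[2]),-C]); yy=np.array([np.sin(p[2]),-np.cos(p[2]),0])
    Rt=np.c_[np.cross(yy,z),yy,z]; rv=(R.from_matrix(Rt)*R.from_quat(st['ee_rot']).inv()).as_rotvec()
    print(round(float(st['clock']),2),'pos',st['position'].round(1),'dp',(t-st['position']).round(1),'turn',rv.round(3),'F',st['contact_force'].round(1),'w',round(st['gripper_width'],1))
E
python3 -c "
from fit import *
go(0,-39,110)"
```

```text
2.25 pos [525.9  96.6 233.2] dp [ 17.5 -37.3 -69.8] turn [ 0.032 -0.159 -0.029] F [0.7 0.7 0.3] w 0.6
```

>>> servo_tool(turn=[[0.016, -0.08, -0.015], [0.016, -0.08, -0.015], [0, 0, 0], [0, 0, 0], [0, 0, 0]], dp=[[0.003, -0.018, 0], [0.003, -0.018, 0], [0, 0, 0], [0, 0, 0], [0, 0, 0]], fingers=[0, 0, 0, 0, 0])

```text
clock: 2.88
position: [535.2, 56.3, 233.0]
ee_rot: [0.991, 0.097, 0.087, -0.008]
contact_force: [-0.1, -0.3, -0.3]
gripper_width: -0.2
```

Run:
```python
from fit import *
from bench import *
import cv2
go(0,-39,110)
st=read_state();g=get_image('wrist');cv2.imwrite('pics/w0.png',g['img'][:,:,::-1])
np.savez('w0.npz',pos=st['position'],q=st['ee_rot'],m=g['mount'],k=[200/np.tan(np.radians(g['vfov']/2)),g['cx'],g['cy']])
for q in('rocker_far','key_top','start_top','test_top'): print(q,[(r['box'],round(r['score'],2)) for r in search_frame(q,'wrist')[:2]])
```

```text
2.88 pos [535.2  56.3 233. ] dp [  8.3   3.  -69.6] turn [-0.001  0.005  0.009] F [-0.1 -0.3 -0.3] w -0.2
rocker_far [([387.3, 145.2, 37.7, 71.3], 0.81)]
key_top [([210.8, 164.2, 38.4, 34.8], 0.8)]
start_top []
test_top [([131.5, 171.4, 23.3, 21.1], 0.76)]
```

View pics/w0.png

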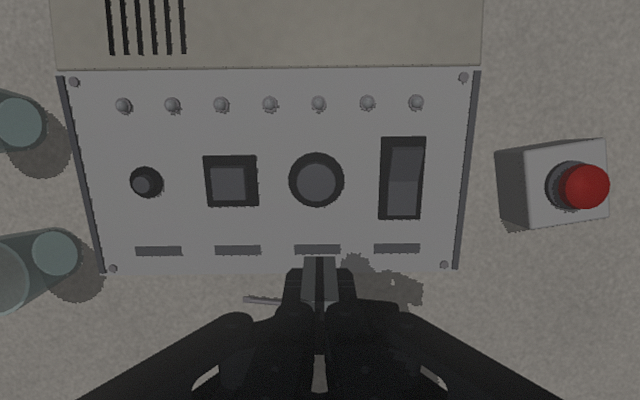

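The wrist view is sharp: test top (141,184), key (229,181), large button (317,181), rocker surround x 379–427, y 136–220. I'll refine the fit with these.

Run:
```python
from fit import *
from scipy.optimize import least_squares
d=np.load('w0.npz');T=np.eye(4);T[:3,:3]=R.from_quat(d['q']).as_matrix();T[:3,3]=d['pos'];W=T@d['m']
p0=json.load(open('p.json'))
pts=[(141,184.5,0,117,13),(229,181,0,39,15),(317,181,0,-39,13),(403,178,0,-117,6),(57,70,95,180,0),(480,67,95,-180,0)]
for u,v,s,y,h in pts: print(u,v,proj(W,*d['k'],world(p0,s,y,h)).round(1))
f=lambda p:np.concatenate([proj(W,*d['k'],world(p,s,y,h))-[u,v] for u,v,s,y,h in pts])
r=least_squares(f,p0,loss='soft_l1');print(r.x,f(r.x).reshape(-1,2).round(1).tolist())
p=((np.array(p0)+r.x)/2).tolist();json.dump(p,open('p.json','w'))
go(26*C,-117,20+15)
```

```text
141 184.5 [141.6 186.7]
229 181 [228.9 186.4]
317 181 [317.4 184.9]
403 178 [403.7 182.1]
57 70 [55.8 74.2]
480 67 [484.2  69.8]
[5.56851049e+02 1.02145534e+02 2.03423582e-01] [[-0.1, -1.5], [-0.6, 1.7], [0.1, 0.4], [0.4, 0.7], [-1.9, 0.1], [4.2, -1.1]]
3.12 pos [534.9  56.  232.7] dp [  63.   -65.  -138.9] turn [-0.001  0.005  0.009] F [0.5 0.2 0.1] w 0.2
```

>>> servo_tool(turn=[[0, 0, 0.01], [0, 0, 0], [0, 0, 0], [0, 0, 0], [0, 0, 0]], dp=[[0.032, -0.032, -0.035], [0.031, -0.033, -0.035], [0, 0, -0.035], [0, 0, -0.02], [0, 0, 0]], fingers=[0, 0, 0, 0, 0])

```text
clock: 3.75
position: [601.6, -9.5, 105.1]
ee_rot: [0.991, 0.103, 0.089, -0.009]
contact_force: [-0.1, 0.5, 0.7]
gripper_width: -0.2
```

Run:
```python
from fit import *
from bench import *
import cv2
go(26,-117,35)
go(26,-117,10)
a=get_image('wrist')['img'];b=get_image('side')['img'][140:360,200:420]
cv2.imwrite('pics/c1.png',np.hstack([cv2.resize(a,(480,300)),cv2.resize(b,(300,300))])[:,:,::-1])
```

```text
3.75 pos [601.6  -9.5 105.1] dp [ -3.3   0.6 -11.2] turn [-0.002  0.009 -0.004] F [-0.1  0.5  0.7] w -0.2
3.75 pos [601.6  -9.5 105.1] dp [  0.8   1.4 -35.8] turn [-0.002  0.009 -0.004] F [-0.1  0.5  0.7] w -0.2
```

View pics/c1.png

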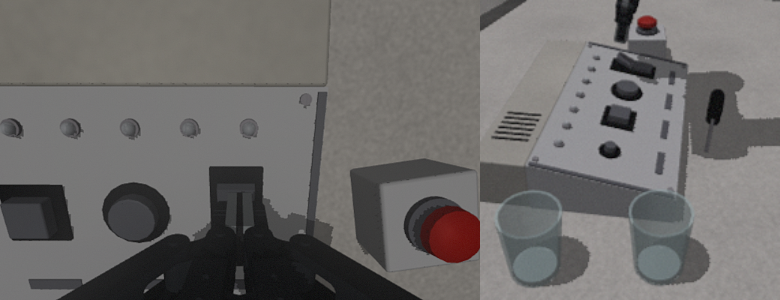

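Fingertips are centred over the rocker's uphill end. Pressing down.

>>> servo_tool(turn=[[0, 0.009, 0], [0, 0, 0], [0, 0, 0], [0, 0, 0], [0, 0, 0]], dp=[[-0.003, 0.001, -0.012], [0.001, 0, -0.008], [0.001, 0, -0.006], [0.001, 0, -0.004], [0.001, 0, -0.003]], fingers=[0, 0, 0, 0, 0])

```text
clock: 4.47
position: [606.1, -6.5, 76.7]
ee_rot: [0.99, 0.105, 0.09, -0.01]
contact_force: [-1.1, 1.2, 3.4]
gripper_width: 0.0
```

Run:
```python
from fit import *
go(26,-117,10)
```

```text
4.47 pos [606.1  -6.5  76.7] dp [-3.6 -1.5 -7.4] turn [-0.004  0.011 -0.007] F [-1.1  1.2  3.4] w 0.0
```

>>> servo_tool(turn=[[0, 0.008, 0], [0, 0, 0], [0, 0, 0], [0, 0, 0], [0, 0, 0]], dp=[[-0.003, -0.001, -0.002], [-0.001, 0, -0.003], [0, 0, -0.003], [0, 0, -0.003], [0, 0, -0.003]], fingers=[0, 0, 0, 0, 0])

```text
clock: 5.1
position: [606.3, -6.9, 70.6]
ee_rot: [0.99, 0.106, 0.092, -0.01]
contact_force: [-9.8, 3.0, 24.8]
gripper_width: -0.2
```

Run:
```python
from fit import *
go(26,-117,10)
```

```text
5.1 pos [606.3  -6.9  70.6] dp [-3.9 -1.2 -1.3] turn [-0.004  0.015 -0.01 ] F [-9.8  3.  24.8] w -0.2
```

Force is 25 N at about 11 mm above the panel, so the rocker has bottomed. Lifting to check.

>>> servo_tool(turn=[[0, 0, 0], [0, 0.012, 0], [0, 0, 0], [0, 0, 0], [0, 0, 0]], dp=[[-0.001, 0, 0.01], [-0.005, 0, 0.03], [-0.02, 0.04, 0.02], [-0.02, 0.05, 0.01], [-0.01, 0.05, 0]], fingers=[0, 0, 0, 0, 0])

```text
clock: 5.72
position: [542.3, 131.0, 137.5]
ee_rot: [0.992, 0.101, 0.077, -0.01]
contact_force: [1.3, -0.1, -0.3]
gripper_width: -0.0
```

Run:
```python
from fit import *
from bench import *
import cv2
go(0,39,30)
a=get_image('wrist')['img'];b=get_image('side')['img'][160:260,260:380]
cv2.imwrite('pics/c2.png',np.vstack([cv2.resize(a,(480,300)),cv2.resize(b,(480,300))[:, :]])[:,:,::-1])
```

```text
5.72 pos [542.3 131.  137.5] dp [  0.1   7.8 -52.9] turn [-0.001 -0.015  0.   ] F [ 1.3 -0.1 -0.3] w -0.0
```

View pics/c2.png

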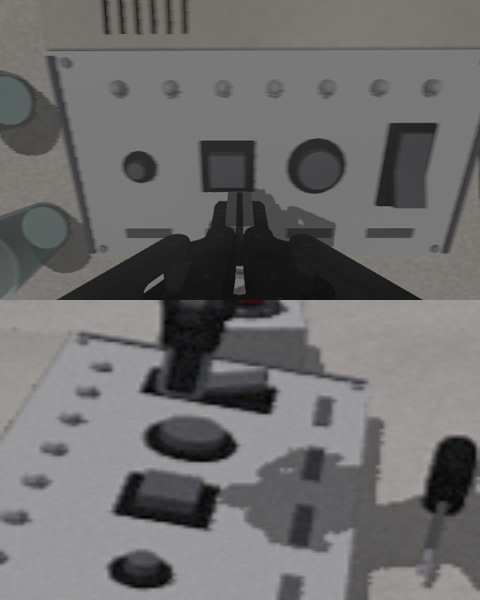

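The wrist view shows the rocker's near end now raised, so it is tipped over. Now the key.

>>> servo_tool(turn=[[0, -0.015, 0], [0, 0, 0], [0, 0, 0], [0, 0, 0], [0, 0, 0]], dp=[[0, 0.008, -0.02], [0, 0, -0.02], [0, 0, -0.01], [0, 0, 0], [0, 0, 0]], fingers=[0, 0, 0, 0, 0])

```text
clock: 6.45
position: [538.7, 139.3, 82.7]
ee_rot: [0.991, 0.104, 0.08, -0.007]
contact_force: [0.3, -0.8, -0.1]
gripper_width: -0.2
```

Run:
```python
from fit import *
go(0,39,15)
go(0,39,8)
```

```text
6.45 pos [538.7 139.3  82.7] dp [  6.2   0.1 -12.9] turn [ 0.004 -0.008 -0.005] F [ 0.3 -0.8 -0.1] w -0.2
6.45 pos [538.7 139.3  82.7] dp [  7.4   0.3 -19.8] turn [ 0.004 -0.008 -0.005] F [ 0.3 -0.8 -0.1] w -0.2
```

>>> servo_tool(turn=[[0, -0.008, 0], [0, 0, 0], [0, 0, 0], [0, 0, 0], [0, 0, 0]], dp=[[0.005, 0, -0.006], [0.001, 0, -0.004], [0.001, 0, -0.004], [0, 0, -0.004], [0, 0, -0.003]], fingers=[0, 0, 0, 0, 0])

```text
clock: 7.08
position: [548.1, 139.7, 63.1]
ee_rot: [0.991, 0.104, 0.087, -0.008]
contact_force: [-3.1, -1.2, 11.2]
gripper_width: 0.1
```

>>> servo_tool(turn=[[0, 0, 0], [0, 0, 0], [0, 0, 0], [0, 0, 0], [0, 0, 0]], dp=[[0, 0, -0.003], [0, 0, -0.003], [0, 0, -0.003], [0, 0, -0.003], [0, 0, -0.003]], fingers=[0, 0, 0, 0, 0])

```text
clock: 7.7
position: [548.3, 139.7, 62.8]
ee_rot: [0.99, 0.106, 0.091, -0.007]
contact_force: [-9.7, -1.2, 22.8]
gripper_width: 0.2
```

Run:
```python
from fit import *
go(0,39,8)
```

```text
7.7 pos [548.3 139.7  62.8] dp [-2.2 -0.1  0.1] turn [ 0.003  0.014 -0.008] F [-9.7 -1.2 22.8] w 0.2
```

The key bottoms at 8 mm above the panel with 23 N, which matches fully in. Lift, and move over the large button.

>>> servo_tool(turn=[[0, 0, 0], [0, 0.014, 0], [0, 0, 0], [0, 0, 0], [0, 0, 0]], dp=[[-0.001, 0, 0.01], [-0.005, 0, 0.03], [0, -0.03, 0.01], [0.005, -0.03, 0], [0.005, -0.015, 0]], fingers=[0, 0, 0, 0, 0])

```text
clock: 8.32
position: [551.2, 64.2, 114.4]
ee_rot: [0.991, 0.107, 0.084, -0.008]
contact_force: [-0.3, -0.1, 0.2]
gripper_width: 0.1
```

Run:
```python
from fit import *
from bench import *
import cv2
go(0,-39,20)
a=get_image('wrist')['img'];b=get_image('side')['img'][160:260,260:380]
cv2.imwrite('pics/c3.png',np.vstack([cv2.resize(a,(480,300)),cv2.resize(b,(480,300))[:, :]])[:,:,::-1])
```

```text
8.32 pos [551.2  64.2 114.4] dp [  8.7  -1.4 -39.7] turn [ 0.002 -0.001 -0.011] F [-0.3 -0.1  0.2] w 0.1
```

View pics/c3.png

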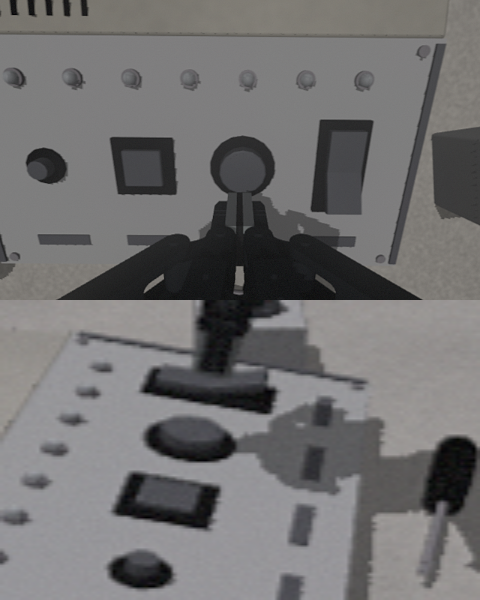

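The key is visibly sunk (compare its height with the earlier side view) and the rocker is over. Pressing the large button.

>>> servo_tool(turn=[[0, 0, -0.01], [0, 0, 0], [0, 0, 0], [0, 0, 0], [0, 0, 0]], dp=[[0.004, -0.001, -0.018], [0.003, 0, -0.014], [0.001, 0, -0.005], [0, 0, -0.004], [0, 0, -0.003]], fingers=[0, 0, 0, 0, 0])

```text
clock: 9.05
position: [559.7, 64.5, 68.4]
ee_rot: [0.991, 0.102, 0.084, -0.008]
contact_force: [0.0, -0.6, 0.4]
gripper_width: 0.3
```

>>> servo_tool(turn=[[0, 0, 0], [0, 0, 0], [0, 0, 0], [0, 0, 0], [0, 0, 0]], dp=[[0, 0, -0.003], [0, 0, -0.003], [0, 0, -0.003], [0, 0, -0.003], [0, 0, -0.003]], fingers=[0, 0, 0, 0, 0])

```text
clock: 9.68
position: [560.9, 64.7, 61.4]
ee_rot: [0.991, 0.103, 0.087, -0.007]
contact_force: [-11.9, 0.1, 23.8]
gripper_width: 0.2
```

Run:
```python
from fit import *
go(0,-39,7)
```

```text
9.68 pos [560.9  64.7  61.4] dp [ 1.1 -1.5  0.5] turn [ 0.002  0.005 -0.004] F [-11.9   0.1  23.8] w 0.2
```

The button is fully down (24 N at 7 mm). Releasing, moving clear and checking.

>>> servo_tool(turn=[[0, 0, 0], [0, 0, 0], [0, 0, 0], [0, 0, 0], [0, 0, 0]], dp=[[-0.001, 0, 0.01], [-0.005, 0, 0.03], [-0.005, 0, 0.05], [-0.005, 0, 0.05], [0, 0, 0.03]], fingers=[0, 0, 0, 0, 0])

```text
clock: 10.3
position: [541.7, 64.1, 233.8]
ee_rot: [0.991, 0.103, 0.084, -0.007]
contact_force: [1.3, 0.5, -0.1]
gripper_width: 0.5
```

Run:
```python
from fit import *
from bench import *
import cv2
go(0,-39,150)
a=get_image('wrist')['img'];b=get_image('side')['img'][150:270,220:400]
cv2.imwrite('pics/c4.png',np.vstack([cv2.resize(a,(480,300)),cv2.resize(b,(450,300)).copy() if 0 else cv2.resize(b,(480,300))])[:,:,::-1])
```

```text
10.3 pos [541.7  64.1 233.8] dp [ -3.3  -5.8 -31. ] turn [ 0.003 -0.    -0.003] F [ 1.3  0.5 -0.1] w 0.5
```

View pics/c4.png

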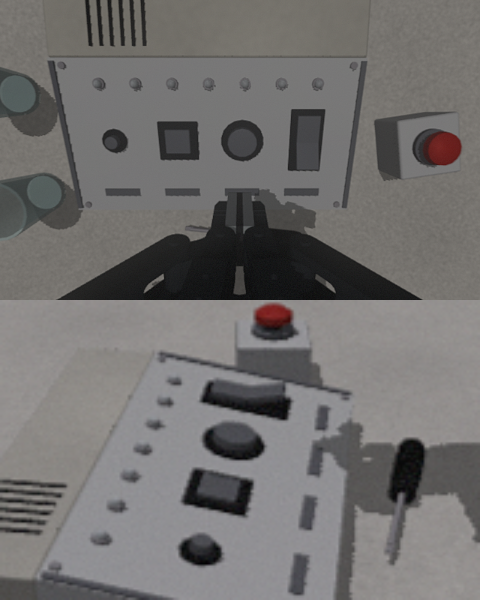

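Run:
```python
from fit import *
from bench import *
import cv2
g=get_image('side');b=g['img'][170:260,275:345,::-1];a=cv2.imread('pics/side0.png')[170:260,275:345]
k=(np.array(g['world_from_camera']),200/np.tan(np.radians(g['vfov']/2)),g['cx'],g['cy'])
p=json.load(open('p.json'))
for n,c in dict(keyout=(0,39,15),keyin=(0,39,8),rkfar_up=(32,-117,21),far_dn=(32,-117,11),near_dn=(-32,-117,11),near_up=(-32,-117,21)).items(): print(n,((proj(*k,world(p,*c))-[275,170])*5.6).round())
cv2.imwrite('pics/cmp.png',np.hstack([cv2.resize(x,(392,504),interpolation=2) for x in(a,b)]))
```

```text
keyout [154. 286.]
keyin [151. 302.]
rkfar_up [142.  55.]
far_dn [138.  76.]
near_dn [285. 109.]
near_up [290.  89.]
```

View pics/cmp.png

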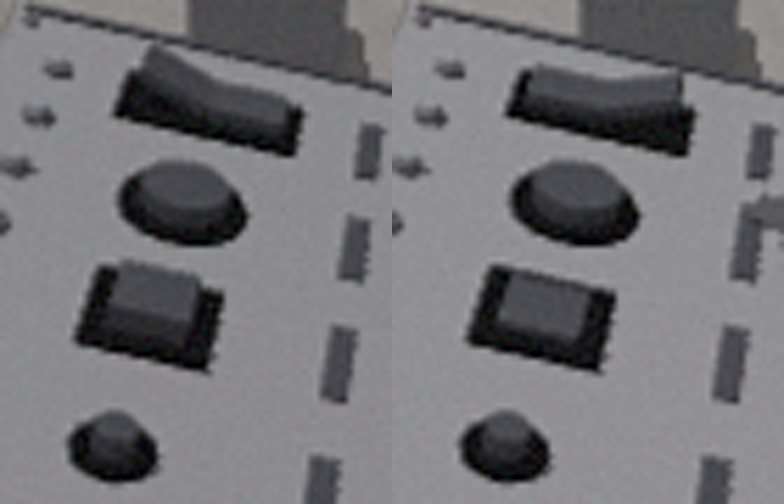

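The before/after comparison shows the rocker tipped over (far end down by about 20 px, near end up by the same). The key top has dropped by about 16 px, as predicted for 7 mm. The large and small buttons are unchanged, so both are up.

```bash
python3 -c "
from bench import *
print(job_done())"
```

```text
the job is handed in; nothing more can be done
None
```

The filling station's controls have been operated in the required order and the job is handed in, about 10.5 s into the 40 s allowed. No verdict was reported.

| Control | Result | Check |
|---|---|---|
| Long rocker | Tipped right over | Bottomed at about 11 mm above the panel, 25 N |
| Square key | Fully in | Stopped at 8 mm above the panel, 23 N |
| Large round button | Pressed all the way, then released | Stopped at 7 mm above the panel, 24 N |

- **Last checks:** before/after side views show the rocker's far end down, the key sunk by about the amount expected for 7 mm, and the large button back up. The small button looks unchanged. The tool is clear of everything, about 17 cm above the panel.
- **Glasses, screwdriver and mushroom stop:** the arm stayed clear of all four. The last pictures show nothing disturbed, but I did not measure their positions.
- **Disagreements:** the camera fits of the desk's position differed by about 3 mm, so I averaged them. The tool also drifted 2–4 mm up the slope while pressing the rocker and the key, which did not matter.

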